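# Sort the wash ledge: fill and stack the two-tier soap rack

## Task

Tidy the wash ledge: lay the blue laundry bar flat in the lower tier of the white soap rack, stack the rack's loose upper tier fully down on it, and have the pink bath soap lying flat in the upper tier. The bamboo comb goes flat in the green tray and the dark pumice stone in the middle of the steel saucer. Leave the orange mug and the steel tumbler standing where they are.

Things in the scene. Friction and masses are not known exactly. Their poses are not given: they have to be found in the camera images.
- lower_tier: Lower tier of the soap rack: fixed white tray 142 x 62 mm (long along x), rim 16 mm high, inside 136 x 56; tops of its grey ribs 12 mm above the ledge. At x = +-58 mm a white round-bar arch (10 mm bar, 46 mm wide along y) rises to 71 mm; 106 mm between. The upper tier fits over both arches with 5 mm play and then covers this tray. Origin: centre of underside, z up.
- upper_tier_c (a point): Upper tier: loose white tray, no arches, 142 x 62 (long along x) x 26 mm, walls 3 mm, grey ribs, 110 g. Point: centre, 13 mm above its underside; z up. Its walls hang 14 mm below its floor and slip over the arches, long axes parallel; fully down, this point is 70 mm above the lower tier's origin. Rib tops 9 mm, rim 13 mm above this point. Grip from above across the 62 mm.
- laundry_bar_c (a point): Blue rectangular laundry bar, 80 x 40 x 28 mm (x, y, z), 110 g, lying flat, z up. Point: centre, 14 mm above its underside. Goes lengthwise on the lower tier's ribs, inside the rim, which is 4 mm above the ribs (8 mm play each side): grip across the 40 mm with fingertips 6 mm or more above its underside, to clear the rim.
- bath_soap_c (a point): Pink bath soap with round ends, 80 x 40 x 28 mm (x, y, z), 100 g, lying flat, z up. Point: centre, 14 mm above its underside. Goes lengthwise on the upper tier's ribs inside the rim (8 mm play each side), this point then 23 mm above the upper tier's point; grip as for the laundry bar.
- comb_c (a point): Light-brown bamboo comb, 120 x 26 x 10 mm (x, y, z), teeth to -y, 30 g. Loose, lies flat, z up. This point is its centre, 5 mm above its underside; grip across its 26 mm width at the middle.
- pumice_c (a point): Dark grey pumice foot stone with pits, 60 x 42 x 30 mm (x, y, z), 60 g. Loose, lies flat, z up. This point is its centre, 15 mm above its underside.
- comb_tray: Green plastic tray, fixed, 160 x 110 mm (long along its x), 14 mm high, walls 4 mm, inside 152 x 102 mm, floor 4 mm above the ledge. Origin: centre of its underside; z up. The comb goes in it lengthwise, flat on the floor.
- saucer: Round steel saucer, fixed, 132 mm across the rim, 14 mm high, inner floor 3 mm above the ledge and about 85 mm across. Origin: centre of its underside; z up.
- mug: Orange plastic mug with a handle, 76 mm across, 85 mm high, loose, standing beyond the trays; bystander. Origin: centre of its underside.
- tumbler: Stainless steel tumbler, 72 mm across, 95 mm high, loose, standing beyond the trays; bystander. Origin: centre of its underside.
Mind the look-alikes: they are no part of the job. Of the things like the part that bears bath_soap_c, leave any that is yellow; of the rest the larger one is meant.

How it is judged:
At the end, for the whole second after the job is handed in: Bar (20 mm) and upper tier (12 mm, 0.2 rad) centred on the lower tier, soap (20 mm) on the upper tier, comb (45 mm) on the green tray, pumice (25 mm) on the saucer; each flat and fully down (3 mm; pumice about 6 mm), released, at rest (horizontal distance between laundry_bar_c and lower_tier below 0.02 m and z of laundry_bar_c in the frame of lower_tier between 0.023 and 0.029 m and angle between each of laundry_bar_c, upper_tier_c, bath_soap_c, comb_c's own z axis and vertical below 0.1 rad and horizontal distance between upper_tier_c and lower_tier below 0.012 m and z of upper_tier_c in the frame of lower_tier between 0.067 and 0.073 m and angle between the x axis of upper_tier_c and the x axis of lower_tier, either way round below 0.2 rad and horizontal distance between bath_soap_c and upper_tier_c below 0.02 m and z of bath_soap_c in the frame of upper_tier_c between 0.02 and 0.026 m and horizontal distance between comb_c and comb_tray below 0.045 m and z of comb_c in the frame of comb_tray between 0.006 and 0.012 m and horizontal distance between pumice_c and saucer below 0.025 m and z of pumice_c in the frame of saucer between 0.013 and 0.026 m and angle between pumice_c's own z axis and vertical below 0.15 rad and linear speed of each of laundry_bar, upper_tier, bath_soap, comb, pumice below 0.02 m/s); the robot touches nothing.
It fails at once if the orange mug is pushed more than 30 mm from its place or tipped over (distance of mug from where it was at the start of the episode above 0.03 m or angle between mug's own z axis and vertical above 0.4 rad).
It fails at once if the steel tumbler is pushed more than 30 mm from its place or tipped over (distance of tumbler from where it was at the start of the episode above 0.03 m or angle between tumbler's own z axis and vertical above 0.4 rad).
It also fails if it takes over 128 s, if anything falls off the work surface, if the arm or the gripper's body presses on something with over 40 N, if the wrist force passes 120 N, or if a joint passes its speed limit or range.

## Robot

A 6-joint arm with a two-finger parallel gripper is mounted at the origin on the work surface. World frame = base frame: x ahead of the robot, y to its left, z up, the work surface at z = 0. Lengths are in m, angles in rad, forces in N, time in s.
With the tool pointing down it reaches from about 0.35 to 0.975 m from the base axis. Payload 4.9 kg.
Tool frame: the origin (TCP) lies on the centre line of the jaws, within the pads' length; the fingertips stand manip.tcp_to_tips ahead of it and the grasp point (between the pads) lies 11 mm behind it (manip.tcp_to_tips is the distance from the TCP to the fingertips, in m); x points along the fingers, y is the direction in which the jaws open and shut, and the axes are right-handed (so a half turn about x gives the same grasp; the last joint's range is limited). The gripper opens to 85 mm and grips with 20 to 120 N. Pads are 22 mm wide; open, the fingers measure 114 mm over their backs; the gripper's body (76 mm by 85 mm) begins 54 mm behind the grasp point. The pads swing forward as they close: fully open they stand 13 mm farther back than shut.
Start: joints at [1.149, 0.053, 1.613, -0, 1.476, -0.119], TCP at [0.186, 0.597, 0.239] pointing down, gripper open.
Joint ranges: [-3.01, 3.01], [-1.01, 2.22], [0.06, 2.58], [-1.02, 4.17], [0.09, 2.62], [-3.14, 3.14]. Speed limits (rad/s): [2.57, 2.57, 3.14, 3.14, 3.14, 3.14].

## Interface

Orientations are given as a unit quaternion [w, x, y, z].
In Python, from plant import status, imaging, workorder, manip gives the robot as it stands.
- The arm moves only by the tool carry_out, never from a script. Its argument "moves" is one flat list of numbers, 5 for each row, row after row: the opening, from 0 (shut) to 1 (fully open), then the shift along the tool's x, y, z in cm, then the turn about the tool's x in rad. In form: [claw, tx, ty, tz, twist, claw, tx, ty, tz, twist, ...]. A call has 1 to 12 rows; each row is the pose to reach, as a shift and turn from the pose commanded when the call began, along the tool's axes at that moment; what a row does not reach only later rows make up. A row lasts 1/12 s, in which the tool goes at most 41.7 mm and 7.16 degrees, less where a joint would pass 70% of its speed; a pose out of reach is approached as far as the arm can. A call with a gripper value outside its range is refused whole. The fingers move at their own pace and stop on an object; the grip force is fixed at half the most. Time passes only in rows, so rows that repeat a pose let the fingers close. It gives the time, the measured TCP pose, the force and the opening at its end, in the units of the state.
- status.state(): the state, without advancing time (a new reading comes with each control period).
- imaging.grab_frame(name): name is "side" or "top" or "wrist"; returns the picture (480x640x3 uint8, red, green, blue); there is no depth.
- imaging.camera_info(name): a dict with "K" (3x3 intrinsics, pixels), "dist" ([k1, k2, p1, p2, k3] as OpenCV has them; the pictures are not rectified), "R" (3x3) and "t" (3): a world point X has camera coordinates R X + t. Camera axes: x right, y down, z forward; pixel columns grow to the right and rows downward; lengths in m; the calibration is good to about 2 mm. A picture is of the moment at which its call begins: read the wrist's pose just before it. camera_info takes no time and is no camera call; for the wrist camera it gives the pose at the moment of the call.
- workorder.job_done(): hands the job in, once; it reports no verdict.
The state is a dict: "time": time; "joint_pos": joint angles; "joint_vel": joint speeds; "joint_efforts": joint torques, N m; "tool_pos": TCP position; "tool_rot": TCP orientation; "contact_force": force on the tool from outside, world axes, zero at the start; "ft_torque": the same for the moment, N m; "gripper_width": opening from 0.0 (shut) to 1.0 (fully open).
Only numpy, scipy, OpenCV 4.12 (cv2) and the standard library are available. Lean on these libraries where they do the work, as an engineer would, in place of code of your own. Each camera call takes 0.05 s, during which the arm holds its last target.

## Working session

There is one attempt and no reset: what is moved stays moved. The work goes in short steps, Python scripts to look and compute and a tool call to move; the robot and the scene stay as the last step left them, time stands still between calls to the robot, and variables do not carry over. Pictures are saved under pics/ and viewed, and the job is handed in when it is done.

Besides the shell and the picture viewer there is one more tool, called in YAML: its name, and indented under it one key for each argument. carry_out: Moves the arm, as the interface text tells. Its arguments: {"type":"object","properties":{"moves":{"type":"array","items":{"type":"number"}}},"required":["moves"]}

```bash
ls; mkdir -p pics
python3 - <<'E'
from plant import status, imaging, workorder, manip
import cv2
print(status.state()); print(manip.tcp_to_tips)
for n in ["side","top","wrist"]:
    c=imaging.camera_info(n);print(n,c)
    im=imaging.grab_frame(n); cv2.imwrite(f"pics/{n}0.png",im[:,:,::-1])
E
```

```text
pics
{'time': 0.0, 'joint_pos': array([ 1.14899940e+00,  5.33556965e-02,  1.61425724e+00,  3.16995148e-05,
        1.47599838e+00, -1.18999034e-01]), 'joint_vel': array([-3.75893185e-04, -7.50826370e-04,  9.96168098e-05,  1.91690210e-04,
        2.31467427e-03, -1.44662283e-03]), 'joint_efforts': array([-1.49341635e-03, -3.93672073e+01, -3.70180321e+01, -7.07467279e-05,
        6.90075583e-03,  7.53090518e-06]), 'tool_pos': array([0.18611763, 0.59602722, 0.23808568]), 'tool_rot': array([ 0.69881632,  0.10596292,  0.6992191 , -0.1073325 ]), 'contact_force': array([-0.32347445, -0.27003429,  0.0023007 ]), 'ft_torque': array([ 0.0013643 ,  0.02811646, -0.03011926]), 'gripper_width': 1.0000018749642388}
0.008
side {'K': array([[590.41570817,   0.        , 320.17633212],
       [  0.        , 590.41570817, 244.64618262],
       [  0.        ,   0.        ,   1.        ]]), 'dist': array([-0.14783663,  0.        ,  0.        ,  0.        ,  0.        ]), 'R': array([[ 0.92482569, -0.38029394,  0.00860004],
       [-0.19967682, -0.50458312, -0.83995538],
       [ 0.32376937,  0.77509508, -0
[... 262 characters left out ...]
       , 0.        , 0.        , 0.        ]), 'R': array([[-0.02615301, -0.99947899,  0.01891465],
       [-0.99583994,  0.02439635, -0.08779311],
       [ 0.08728592, -0.02113201, -0.99595914]]), 't': array([0.03156805, 0.54931839, 1.1072826 ])}
wrist {'K': array([[351.16530988,   0.        , 324.9206845 ],
       [  0.        , 351.16530988, 240.37732964],
       [  0.        ,   0.        ,   1.        ]]), 'dist': array([-0.04187672,  0.        ,  0.        ,  0.        ,  0.        ]), 'R': array([[ 0.29788052,  0.95460161, -0.00172029],
       [ 0.92195176, -0.287224  ,  0.25982172],
       [ 0.24753213, -0.07898186, -0.96565507]]), 't': array([-0.62358269, -0.03420015,  0.37791253])}
```

View pics/top0.png

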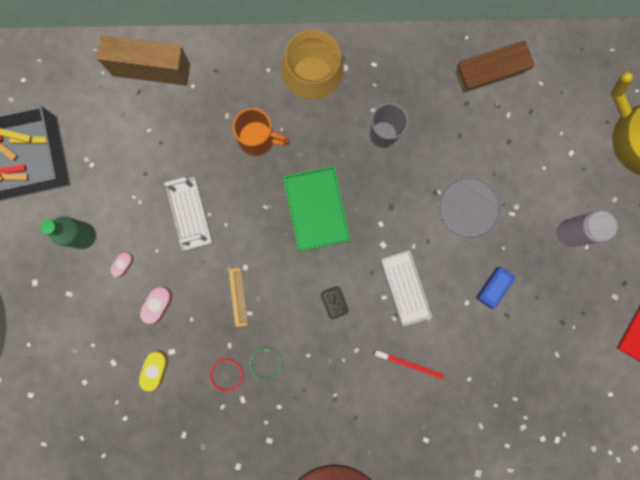

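View pics/side0.png

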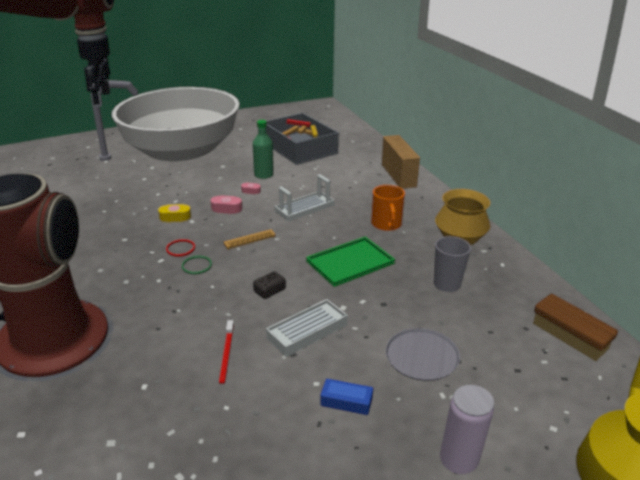

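View pics/wrist0.png

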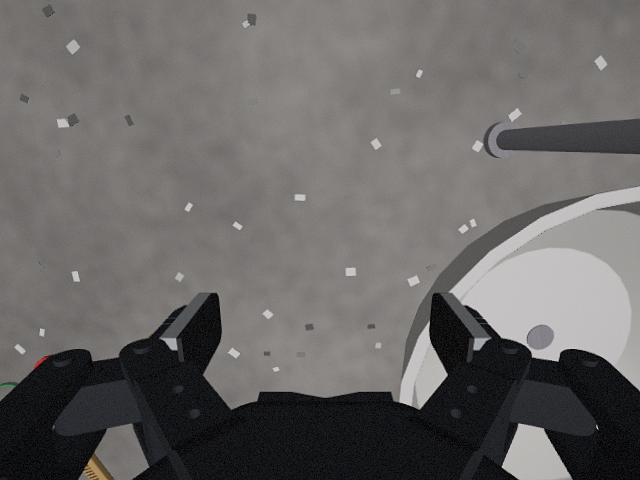

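```bash
cat > h.py <<'E'
import numpy as np, cv2
from plant import status, imaging, workorder, manip
from scipy.spatial.transform import Rotation
def cam(n):
    c=imaging.camera_info(n); return {k:np.array(v) for k,v in c.items()}
def toplane(c,px,z):
    px=np.asarray(px,float).reshape(-1,1,2)
    u=cv2.undistortPoints(px,c["K"],c["dist"]).reshape(-1,2)
    d=np.c_[u,np.ones(len(u))]@c["R"]; o=-c["R"].T@c["t"]
    return (o+d*((z-o[2])/d[:,2])[:,None])[:,:2]
def proj(c,X):
    r=cv2.Rodrigues(c["R"])[0]
    return cv2.projectPoints(np.asarray(X,float).reshape(-1,1,3),r,c["t"],c["K"],c["dist"])[0].reshape(-1,2)
def blob(mask,xy,big=True):
    n,l,s,ce=cv2.connectedComponentsWithStats(mask.astype(np.uint8))
    # component whose centroid nearest xy and area>30
    k=[i for i in range(1,n) if s[i,4]>30]
    i=min(k,key=lambda i:np.hypot(*(ce[i]-xy))); return l==i,s[i,4],ce[i]
def rect(c,m,z):
    cs,_=cv2.findContours(m.astype(np.uint8),cv2.RETR_EXTERNAL,cv2.CHAIN_APPROX_NONE)
    p=max(cs,key=len).reshape(-1,2)
    w=toplane(c,p,z)*1000
    (cx,cy),(a,b),t=cv2.minAreaRect(w.astype(np.float32))
    if a<b: a,b=b,a; t+=90
    t=(t+90)%180-90
    return np.round([cx,cy,a,b,t],1)
def shot(n,name):
    c=cam(n); im=imaging.grab_frame(n); cv2.imwrite(f"pics/{name}.png",im[:,:,::-1]); return c,im
E
python3 - <<'E'
from h import *
c=cam("top"); im=cv2.imread("pics/top0.png"); hsv=cv2.cvtColor(im,cv2.COLOR_BGR2HSV).astype(int)
H,S,V=hsv[...,0],hsv[...,1],hsv[...,2]
def show(name,m,xy,zs):
    b,a,ce=blob(m,xy)
    for z in zs: print(name,a,ce.round(1),z,rect(c,b,z))
pink=((H>160)|(H<8))&(S>40)&(V>120)
show("pinkbig",pink,(155,305),[.014,.028]); show("pinksmall",pink,(121,264),[.014,.028])
show("yellow",(H>20)&(H<35)&(S>120)&(V>120),(152,371),[.014,.028])
show("blue",(H>100)&(H<130)&(S>120),(496,287),[.014,.028])
show("green",(H>50)&(H<75)&(S>120),(317,208),[.007,.014])
show("comb",(H>8)&(H<28)&(S>70)&(V>110),(238,297),[.005,.01])
white=(S<30)&(V>150)
white=cv2.morphologyEx(white.astype(np.uint8),cv2.MORPH_CLOSE,np.ones((7,7)))
show("upper",white,(407,288),[.013,.026]); show("lower",white,(188,213),[.008,.016])
show("pumice",V<75,(335,302),[.015,.03])
show("mug",(H>4)&(H<18)&(S>160),(254,132),[.0,.085])
crop=lambda x,y,w=50,h=50:cv2.resize(im[y-h:y+h,x-w:x+w],(300,300),interpolation=cv2.INTER_CUBIC)
cv2.imwrite("pics/crops.png",np.vstack([np.hstack([crop(140,285),crop(188,213)]),np.hstack([crop(470,208),crop(407,288)])]))
E
```

```text
pinkbig 548 [155.8 304.5] 0.014 [433.5 347.9  81.7  42.2 -28.8]
pinkbig 548 [155.8 304.5] 0.028 [433.7 344.1  80.7  41.7 -28.8]
pinksmall 270 [121.6 263.5] 0.014 [518.9 415.2  52.8  31.9 -27.9]
pinksmall 270 [121.6 263.5] 0.028 [518.  410.6  52.2  31.5 -27.9]
yellow 605 [152.4 370.9] 0.014 [302.8 353.4  80.8  42.8 -17.7]
yellow 605 [152.4 370.9] 0.028 [304.6 349.5  79.8  42.3 -17.7]
blue 768 [496.  287.2] 0.014 [ 451.5 -346.3   80.3   40.4  -36.6]
blue 768 [496.  287.2] 0.028 [ 451.5 -341.5   79.3   39.9  -36.6]
green 3954 [316.2 208.3] 0.007 [624.4  17.5 159.  108.2  10.3]
green 3954 [316.2 208.3] 0.014 [623.3  17.6 158.  107.6  10.3]
comb 799 [237.5 296.9] 0.005 [445.5 182.9 122.   27.4   5.9]
comb 799 [237.5 296.9] 0.01 [445.6 182.3 121.5  27.3   5.9]
upper 2358 [405.6 288.7] 0.013 [ 450.6 -151.5  149.1   88.4   15.2]
upper 2358 [405.6 288.7] 0.026 [ 450.6 -149.3  147.4   87.4   15.2]
lower 2278 [187.8 212.6] 0.008 [623.8 276.7 149.9  79.3  13.6]
lower 2278 [187.8 212.6] 0.016 [622.6 275.  148.9  78.7  13.6]
pumice 141 [381.5 140.9] 0.015 [ 762.8 -121.5   49.6   22.    66. ]
pumice 141 [381.5 140.9] 0.03 [ 758.7 -119.4   49.    21.7   66. ]
mug 1528 [255.4 131.6] 0.0 [787.  139.5 115.1  83.3  39.2]
mug 1528 [255.4 131.6] 0.085 [762.2 132.2 106.6  77.2  39.2]
```

View pics/crops.png

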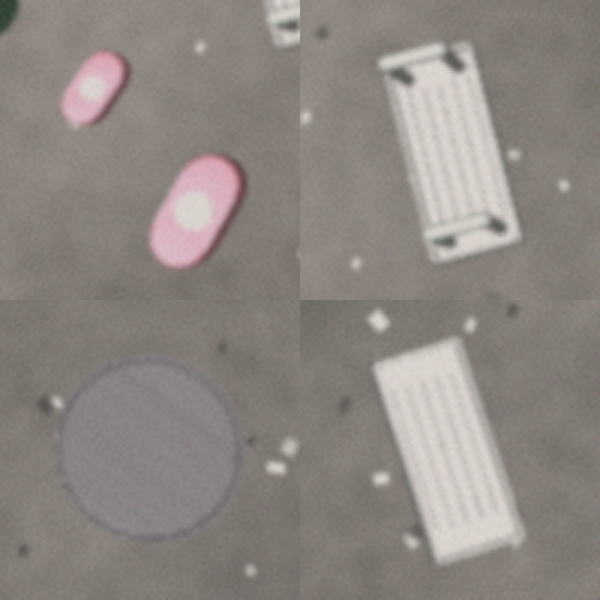

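Run:
```python
from h import *
s=status.state(); print(Rotation.from_quat(np.roll(s["tool_rot"],-1)).as_matrix().round(4))
c=cam("top"); im=cv2.imread("pics/top0.png"); hsv=cv2.cvtColor(im,cv2.COLOR_BGR2HSV).astype(int)
H,S,V=hsv[...,0],hsv[...,1],hsv[...,2]
white=((S<30)&(V>165)).astype(np.uint8)
white=cv2.morphologyEx(cv2.morphologyEx(white,cv2.MORPH_CLOSE,np.ones((5,5))),cv2.MORPH_OPEN,np.ones((11,11)))
for nm,xy,z in [("up",(407,288),.026),("lo",(188,213),.016)]:
    b,a,ce=blob(white,xy); print(nm,a,rect(c,b,z))
d=(V<75)&(S<80); print(d[290:315,320:350].sum())
b,a,ce=blob(cv2.morphologyEx(d.astype(np.uint8)[270:335,310:360],cv2.MORPH_CLOSE,np.ones((5,5))),(25,32))
B=np.zeros_like(d); B[270:335,310:360]=b; print("pum",a,rect(c,B,.015),rect(c,B,.03))
g=cv2.cvtColor(im,cv2.COLOR_BGR2GRAY)
# saucer circle
cr=cv2.HoughCircles(cv2.GaussianBlur(im[150:270,410:530,1],(3,3),0),cv2.HOUGH_GRADIENT,1,100,param1=60,param2=12,minRadius=25,maxRadius=36)
print(cr); x,y,r=cr[0,0]; print("saucer",toplane(c,[[x+410,y+150]],.014)*1000)
```

```text
[[-7.000e-04  2.982e-01  9.545e-01]
 [-1.400e-03  9.545e-01 -2.982e-01]
 [-1.000e+00 -1.600e-03 -2.000e-04]]
up 2096 [ 454.1 -159.7  143.8   62.7   15.3]
lo 2053 [621.  279.6 146.8  65.   12.9]
51
pum 35 [414.7 -33.7  23.6   9.6 -20.3] [415.2 -32.7  23.3   9.5 -20.3]
[[[60.5 58.5 26.8]]]
saucer [[ 614.92769593 -302.16186417]]
```

```bash
cat >> h.py <<'E'
def rel(x,y,z,jaw=None):
    """target in m, jaw yaw in deg -> tx,ty,tz cm, twist"""
    s=status.state(); M=Rotation.from_quat(np.roll(s["tool_rot"],-1)).as_matrix()
    d=M.T@(np.array([x,y,z])-s["tool_pos"])*100
    cur=np.degrees(np.arctan2(M[1,1],M[0,1])); tw=0
    if jaw is not None: tw=-((jaw-cur+90)%180-90)
    print("t%.1f"%s["time"],"pos",s["tool_pos"].round(4),"jaw %.1f"%cur,"w %.3f"%s["gripper_width"],"F",s["contact_force"].round(1),"-> d",d.round(2),"twist %.3f (%.1f deg)"%(np.radians(tw),tw),"j6 %.2f"%s["joint_pos"][5])
E
python3 - <<'E'
from h import *
c=cam("top"); im=cv2.imread("pics/top0.png"); V=im.max(2)
print(V[285:320:3,318:355:3])
m=np.zeros(V.shape,np.uint8); m[280:325,312:360]=cv2.morphologyEx((V[280:325,312:360]<90).astype(np.uint8),cv2.MORPH_CLOSE,np.ones((3,3)))
b,a,ce=blob(m,(335,302)); print(a,rect(c,b,.015),rect(c,b,.03))
print("bar hover"); rel(.4515,-.343,.20,-36.6+90)
E
```

```text
[[132 127 130 133 130 126 120 130 132 131 131 132 133]
 [130 128 128 121  90  73  74  84 128 130 130 132 130]
 [124 119  79  79  89  93  86  77 118 128 130 132 129]
 [126  86 100  90  97  85  88  82  92 127 133 133 132]
 [120  90  92  89  97  75  87  83  79 123 131 133 129]
 [125 113  79 100  89  73  87  86  75 104 128 132 129]
 [125 125  81  93  87  73  85  79  80  75 125 130 132]
 [124 122 108  85 101  91  90  88  85  74 116 126 125]
 [120 125 121  72  96  87  84  86  72  71  94 121 124]
 [118 118 120  96  88  96  79  86  81  75 106 127 127]
 [117 120 120 112  79  90  84  80  88 117 126 126 126]
 [126 120 126 124 101  89 104 124 125 129 129 123 128]]
514 [429.2 -14.1  59.2  41.2  19.4] [429.5 -13.4  58.4  40.7  19.4]
bar hover
t0.1 pos [0.1862 0.5961 0.2383] jaw 72.7 w 0.999 F [-0.6  0.6 -0.1] -> d [  3.95 -81.72  53.33] twist 0.336 (19.3 deg) j6 -0.12
```

Run:
```python
from h import *
rel(.4455,.1825,.15,5.9+90)
```

```text
t0.1 pos [0.1862 0.5961 0.2383] jaw 72.7 w 0.999 F [-0.6  0.6 -0.1] -> d [  8.88 -31.73  37.09] twist -0.406 (-23.2 deg) j6 -0.12
```

carry_out:
  moves: [0.7, 8.9, -31.7, 37.1, -0.406, 0.7, 8.9, -31.7, 37.1, -0.406, 0.7, 8.9, -31.7, 37.1, -0.406, 0.7, 8.9, -31.7, 37.1, -0.406, 0.7, 8.9, -31.7, 37.1, -0.406, 0.7, 8.9, -31.7, 37.1, -0.406, 0.7, 8.9, -31.7, 37.1, -0.406, 0.7, 8.9, -31.7, 37.1, -0.406, 0.7, 8.9, -31.7, 37.1, -0.406, 0.7, 8.9, -31.7, 37.1, -0.406, 0.7, 8.9, -31.7, 37.1, -0.406, 0.7, 8.9, -31.7, 37.1, -0.406]

```text
time: 1.15
tool_pos: [0.4465, 0.1813, 0.1499]
tool_rot: [0.706, -0.036, 0.706, 0.036]
contact_force: [0.6, -0.4, 0.5]
gripper_width: 0.699
```

Run:
```python
from h import *
rel(.4455,.1825,.011,5.9+90); c,im=shot("wrist","w1"); print(proj(c,[[.4455,.1825,.01]]))
```

```text
t1.1 pos [0.4465 0.1813 0.1499] jaw 95.9 w 0.699 F [ 0.6 -0.4  0.5] -> d [13.89  0.13 -0.09] twist -0.000 (-0.0 deg) j6 -1.44
[[327.18132971 229.26179961]]
```

View pics/w1.png

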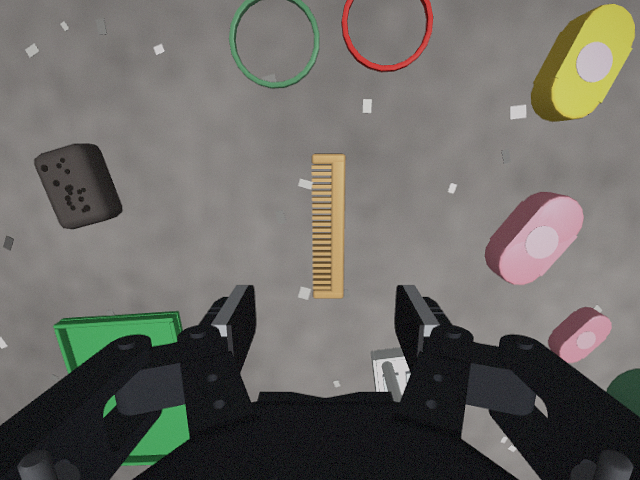

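carry_out:
  moves: [0.6, 13.9, 0.1, -0.1, 0, 0.6, 13.9, 0.1, -0.1, 0, 0.6, 13.9, 0.1, -0.1, 0, 0.6, 13.9, 0.1, -0.1, 0, 0.6, 13.9, 0.1, -0.1, 0, 0, 13.9, 0.1, -0.1, 0, 0, 13.9, 0.1, -0.1, 0, 0, 13.9, 0.1, -0.1, 0, 0, 13.9, 0.1, -0.1, 0, 0, 13.9, 0.1, -0.1, 0, 0, 13.9, 0.1, -0.1, 0, 0, 13.9, 0.1, -0.1, 0]

```text
time: 2.2
tool_pos: [0.4453, 0.1844, 0.012]
tool_rot: [0.707, -0.036, 0.706, 0.037]
contact_force: [-0.5, 1.0, 2.9]
gripper_width: 0.278
```

Run:
```python
from h import *
rel(.6240,.0175,.018,10.3+90)
```

```text
t2.2 pos [0.4453 0.1844 0.012 ] jaw 95.9 w 0.278 F [-0.5  1.   2.9] -> d [ -0.59 -18.44  16.05] twist -0.076 (-4.4 deg) j6 -1.44
```

carry_out:
  moves: [0, -6, 0, 0, 0, 0, -6, 0, 0, 0, 0, -6, -18.4, 16.0, -0.076, 0, -6, -18.4, 16.0, -0.076, 0, -6, -18.4, 16.0, -0.076, 0, -6, -18.4, 16.0, -0.076, 0, -6, -18.4, 16.0, -0.076, 0, -6, -18.4, 16.0, -0.076, 0, -6, -18.4, 16.0, -0.076, 0, -6, -18.4, 16.0, -0.076, 0, -2.5, -18.4, 16.0, -0.076, 0, -2.5, -18.4, 16.0, -0.076]

```text
time: 3.2
tool_pos: [0.6183, 0.0187, 0.0308]
tool_rot: [0.701, -0.063, 0.708, 0.064]
contact_force: [-2.2, -0.3, -2.6]
gripper_width: 0.276
```

Run:
```python
from h import *
rel(.6240,.0175,.017,10.3+90)
```

```text
t3.2 pos [0.6183 0.0187 0.0308] jaw 100.3 w 0.276 F [-2.2 -0.3 -2.6] -> d [ 1.37 -0.23  0.56] twist -0.000 (-0.0 deg) j6 -1.84
```

carry_out:
  moves: [0, 0, 0, 0, 0, 0, 1.3, 0, 0, 0, 0, 1.3, 0, 0, 0, 0, 1.3, 0, 0, 0, 0.55, 1.3, 0, 0, 0, 0.55, 1.3, 0, 0, 0, 0.55, 1.3, 0, 0, 0, 0.55, 1.3, 0, 0, 0, 0.6, -8, 0, 0, 0, 0.8, -12, 0, 0, 0, 0.8, -12, 0, 0, 0, 0.8, -12, 0, 0, 0]

```text
time: 4.2
tool_pos: [0.6276, 0.0173, 0.1661]
tool_rot: [0.709, -0.064, 0.699, 0.062]
contact_force: [1.1, 0.1, 1.6]
gripper_width: 0.801
```

Run:
```python
from h import *
rel(.429,-.014,.15,19.4+90)
shot("top","t2")
```

```text
t4.2 pos [0.6276 0.0173 0.1661] jaw 100.3 w 0.801 F [1.1 0.1 1.6] -> d [  1.33   0.47 -20.12] twist -0.159 (-9.1 deg) j6 -1.84
```

View pics/t2.png

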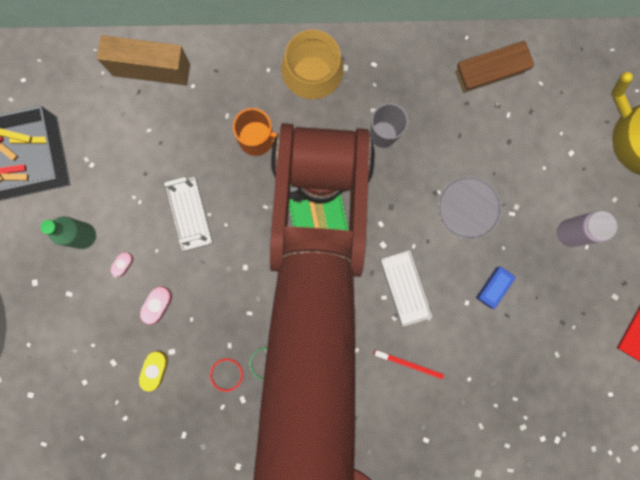

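carry_out:
  moves: [0.8, 1.3, 0.5, -20.1, -0.159, 0.8, 1.3, 0.5, -20.1, -0.159, 0.8, 1.3, 0.5, -20.1, -0.159, 0.8, 1.3, 0.5, -20.1, -0.159, 0.8, 1.3, 0.5, -20.1, -0.159, 0.8, 1.3, 0.5, -20.1, -0.159, 0.8, 1.3, 0.5, -20.1, -0.159]

```text
time: 4.83
tool_pos: [0.4219, -0.0131, 0.1413]
tool_rot: [0.697, -0.118, 0.698, 0.119]
contact_force: [0.8, -0.4, 0.2]
gripper_width: 0.799
```

Run:
```python
from h import *
rel(.429,-.014,.018,19.4+90); c,im=shot("wrist","w2"); print(proj(c,[[.429,-.014,.03]]))
```

```text
t4.8 pos [ 0.4219 -0.0131  0.1413] jaw 109.3 w 0.799 F [ 0.8 -0.4  0.2] -> d [12.33 -0.33  0.66] twist -0.001 (-0.1 deg) j6 -2.12
[[321.14423263 248.29381741]]
```

View pics/w2.png

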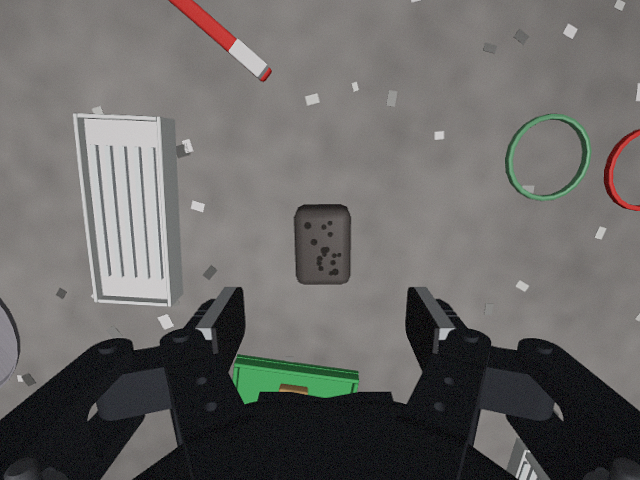

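carry_out:
  moves: [0.8, 8, 0, 0, 0, 0.8, 8, 0, 0, 0, 0.8, 8, 0, 0, 0, 0.8, 8, 0, 0, 0]

```text
time: 5.22
tool_pos: [0.4233, -0.0128, 0.0616]
tool_rot: [0.695, -0.118, 0.699, 0.12]
contact_force: [0.5, 0.0, 0.6]
gripper_width: 0.798
```

Run:
```python
from h import *
rel(.429,-.014,.018,19.4+90); print(status.state()["joint_vel"].round(3))
```

```text
t5.2 pos [ 0.4233 -0.0128  0.0616] jaw 109.4 w 0.798 F [0.5 0.  0.6] -> d [ 4.35 -0.32  0.52] twist -0.000 (-0.0 deg) j6 -2.12
[-0.001 -0.055 -0.062 -0.001 -0.002 -0.   ]
```

carry_out:
  moves: [0.8, 4.3, -0.3, 0.5, 0, 0.8, 4.3, -0.3, 0.5, 0, 0.8, 4.3, -0.3, 0.5, 0, 0, 4.3, -0.3, 0.5, 0, 0, 4.3, -0.3, 0.5, 0, 0, 4.3, -0.3, 0.5, 0, 0, 4.3, -0.3, 0.5, 0, 0, 4.3, -0.3, 0.5, 0, 0, 4.3, -0.3, 0.5, 0, 0, 4.3, -0.3, 0.5, 0]

```text
time: 6.05
tool_pos: [0.4329, -0.0149, 0.0238]
tool_rot: [0.699, -0.12, 0.695, 0.118]
contact_force: [-0.8, -0.9, 6.3]
gripper_width: 0.474
```

Run:
```python
from h import *
rel(.615,-.302,.022)
```

```text
t6.0 pos [ 0.4329 -0.0149  0.0238] jaw 109.4 w 0.474 F [-0.8 -0.9  6.3] -> d [  0.34 -33.13   7.65] twist 0.000 (0.0 deg) j6 -2.12
```

carry_out:
  moves: [0, -7, 0, 0, 0, 0, -7, 0, 0, 0, 0, -7, -33.1, 7.7, 0, 0, -7, -33.1, 7.7, 0, 0, -7, -33.1, 7.7, 0, 0, -7, -33.1, 7.7, 0, 0, -7, -33.1, 7.7, 0, 0, -7, -33.1, 7.7, 0, 0, -7, -33.1, 7.7, 0, 0, -7, -33.1, 7.7, 0, 0, -7, -33.1, 7.7, 0, 0, -7, -33.1, 7.7, 0]

```text
time: 7.05
tool_pos: [0.6137, -0.3038, 0.0918]
tool_rot: [0.698, -0.119, 0.696, 0.118]
contact_force: [0.1, 1.8, -1.8]
gripper_width: 0.476
```

carry_out:
  moves: [0, 0, 0, 0, 0, 0, 0, 0, 0, 0, 0, 0, 0, 0, 0, 0, 0, 0, 0, 0, 0, 0, 0, 0, 0]

```text
time: 7.47
tool_pos: [0.6122, -0.3001, 0.0907]
tool_rot: [0.697, -0.119, 0.697, 0.119]
contact_force: [0.8, -1.0, -1.5]
gripper_width: 0.475
```

Run:
```python
from h import *
rel(.615,-.302,.0275);print(status.state()["joint_vel"].round(3)); c,im=shot("wrist","w3"); print(proj(c,[[.615,-.302,.003]]))
```

```text
t7.5 pos [ 0.6122 -0.3001  0.0907] jaw 109.4 w 0.475 F [ 0.8 -1.  -1.5] -> d [ 6.32 -0.28  0.2 ] twist 0.000 (0.0 deg) j6 -2.47
[-0.004  0.006 -0.007  0.    -0.    -0.001]
[[321.58303447 251.80160571]]
```

View pics/w3.png

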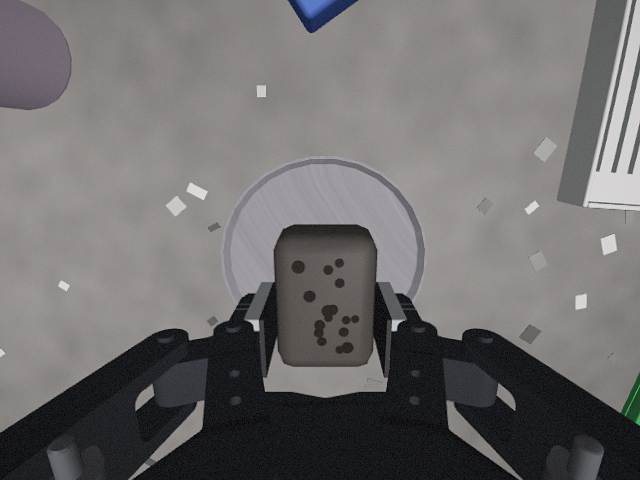

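carry_out:
  moves: [0, 4.5, -0.3, 0.2, 0, 0, 4.5, -0.3, 0.2, 0, 0, 5.5, -0.3, 0.2, 0, 0, 6, -0.3, 0.2, 0, 0, 6.3, -0.3, 0.2, 0, 0, 6.3, -0.3, 0.2, 0, 0, 6.3, -0.3, 0.2, 0, 0, 6.3, -0.3, 0.2, 0]

```text
time: 8.18
tool_pos: [0.6161, -0.3037, 0.0287]
tool_rot: [0.698, -0.12, 0.696, 0.118]
contact_force: [0.9, -0.7, 0.0]
gripper_width: 0.473
```

carry_out:
  moves: [0.65, 0, 0, 0, 0, 0.65, 0, 0, 0, 0, 0.65, 0, 0, 0, 0, 0.65, -4, 0, 0, 0, 0.65, -8, 0, 0, 0, 0.65, -11, 0, 0, 0, 0.8, -11, 0, 0, 0, 0.8, -11, 0, 0, 0, 0.8, -11, 0, 0, 0, 0.8, -11, 0, 0, 0]

```text
time: 9.02
tool_pos: [0.6143, -0.3026, 0.1351]
tool_rot: [0.696, -0.118, 0.698, 0.12]
contact_force: [-0.4, -0.2, -0.3]
gripper_width: 0.799
```

Run:
```python
from h import *
rel(.4515,-.343,.14,-36.6+90);c,im=shot("wrist","w4")
```

```text
t9.0 pos [ 0.6143 -0.3026  0.1351] jaw 109.4 w 0.799 F [-0.4 -0.2 -0.3] -> d [ -0.45   1.59 -16.7 ] twist 0.977 (56.0 deg) j6 -2.48
```

View pics/w4.png

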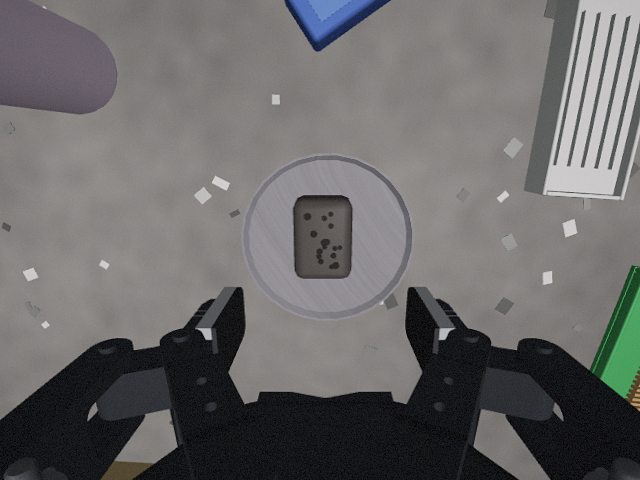

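Pumice sits in the middle of the saucer (323,237 vs rim centre 327,237). Next the blue bar.

carry_out:
  moves: [0.8, -0.5, 1.6, -16.7, 0.977, 0.8, -0.5, 1.6, -16.7, 0.977, 0.8, -0.5, 1.6, -16.7, 0.977, 0.8, -0.5, 1.6, -16.7, 0.977, 0.8, -0.5, 1.6, -16.7, 0.977, 0.8, -0.5, 1.6, -16.7, 0.977, 0.8, -0.5, 1.6, -16.7, 0.977, 0.8, -0.5, 1.6, -16.7, 0.977, 0.8, -0.5, 1.6, -16.7, 0.977, 0.8, -0.5, 1.6, -16.7, 0.977, 0.8, -0.5, 1.6, -16.7, 0.977, 0.8, -0.5, 1.6, -16.7, 0.977]

```text
time: 10.07
tool_pos: [0.4524, -0.3433, 0.1418]
tool_rot: [0.671, 0.222, 0.672, -0.221]
contact_force: [-0.8, -0.0, 0.3]
gripper_width: 0.8
```

```bash
cat >> h.py <<'E'
def masks(im):
    hsv=cv2.cvtColor(im,cv2.COLOR_RGB2HSV).astype(int); H,S,V=hsv[...,0],hsv[...,1],hsv[...,2]
    return dict(blue=(H>100)&(H<130)&(S>120),pink=((H>160)|(H<8))&(S>40)&(V>120),H=H,S=S,V=V)
E
python3 - <<'E'
from h import *
c,im=shot("wrist","w5"); m=masks(im)
# top face: brighter blue
b,a,ce=blob(m["blue"],proj(c,[[.4515,-.343,.028]])[0]); print(np.percentile(m["V"][b],[5,25,50,75,95]))
print(a,ce,rect(c,b,.028))
b2,a2,_=blob(m["blue"]&(m["V"]>np.median(m["V"][b])*.85),ce); r=rect(c,b2,.028); print(a2,r)
rel(r[0]/1000,r[1]/1000,.016,r[4]+90)
E
```

```text
[142. 185. 190. 201. 202.]
5574 [323.77072121 232.49910298] [ 449.5 -342.5   80.4   38.8  -36.7]
5142 [ 450.4 -343.1   76.8   37.4  -36.6]
t10.1 pos [ 0.4524 -0.3434  0.142 ] jaw 53.5 w 0.803 F [-0.6 -0.2 -0. ] -> d [12.6  -0.1  -0.17] twist 0.001 (0.1 deg) j6 -1.71
```

View pics/w5.png

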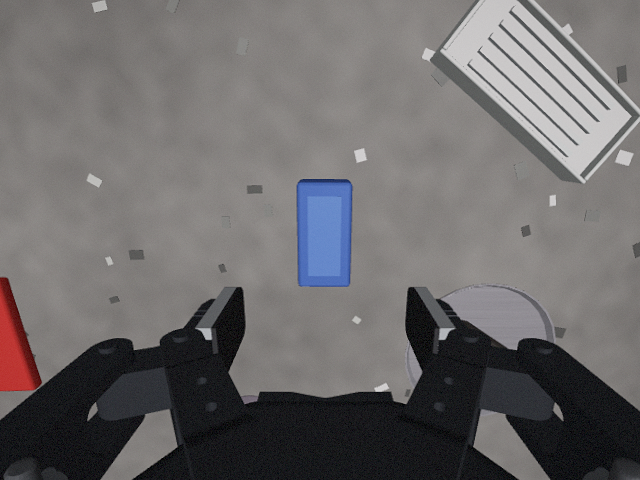

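carry_out:
  moves: [0.8, 4, -0.1, -0.2, 0, 0.8, 8, -0.1, -0.2, 0, 0.8, 11, -0.1, -0.2, 0, 0.8, 12.4, -0.1, -0.2, 0, 0.8, 12.6, -0.1, -0.2, 0, 0.8, 12.6, -0.1, -0.2, 0, 0.8, 12.6, -0.1, -0.2, 0, 0, 12.6, -0.1, -0.2, 0, 0, 12.6, -0.1, -0.2, 0, 0, 12.6, -0.1, -0.2, 0, 0, 12.6, -0.1, -0.2, 0, 0, 12.6, -0.1, -0.2, 0]

```text
time: 11.12
tool_pos: [0.4516, -0.3444, 0.0186]
tool_rot: [0.673, 0.221, 0.67, -0.223]
contact_force: [-0.7, 0.7, 6.5]
gripper_width: 0.45
```

carry_out:
  moves: [0, 0, 0, 0, 0, 0, 0, 0, 0, 0, 0, 0, 0, 0, 0, 0, 0, 0, 0, 0]

```text
time: 11.45
tool_pos: [0.4516, -0.3445, 0.0186]
tool_rot: [0.673, 0.221, 0.67, -0.223]
contact_force: [-0.3, -0.1, 6.8]
gripper_width: 0.451
```

Run:
```python
from h import *
rel(.621,.277,.19,13.5+90)
rel(.60,.0,.19,13.5+90)
```

```text
t11.4 pos [ 0.4516 -0.3445  0.0186] jaw 53.4 w 0.451 F [-0.3 -0.1  6.8] -> d [-17.27  59.98 -23.38] twist -0.874 (-50.1 deg) j6 -1.71
t11.4 pos [ 0.4516 -0.3445  0.0186] jaw 53.4 w 0.451 F [-0.3 -0.1  6.8] -> d [-17.2   36.49  -8.55] twist -0.874 (-50.1 deg) j6 -1.71
```

carry_out:
  moves: [0, -4, 0, 0, 0, 0, -8, 0, 0, 0, 0, -12, 0, 0, 0, 0, -16, 4, -2, -0.1, 0, -17, 60, -23.4, -0.874, 0, -17, 60, -23.4, -0.874, 0, -17, 60, -23.4, -0.874, 0, -17, 60, -23.4, -0.874, 0, -17, 60, -23.4, -0.874, 0, -17, 60, -23.4, -0.874, 0, -17, 60, -23.4, -0.874, 0, -17, 60, -23.4, -0.874]

```text
time: 12.45
tool_pos: [0.5449, 0.0104, 0.1764]
tool_rot: [0.702, -0.083, 0.702, 0.083]
contact_force: [1.2, 0.1, -1.6]
gripper_width: 0.45
```

Run:
```python
from h import *
rel(.621,.277,.19,13.5+90)
```

```text
t12.4 pos [0.5449 0.0104 0.1764] jaw 103.5 w 0.450 F [ 1.2  0.1 -1.6] -> d [-1.36 24.13 13.64] twist 0.001 (0.0 deg) j6 -1.92
```

carry_out:
  moves: [0, -2, 24, 19, 0, 0, -2, 24, 19, 0, 0, -2, 24, 19, 0, 0, -2, 24, 19, 0, 0, -2, 24, 19, 0, 0, -2, 24, 19, 0, 0, -2, 24, 19, 0, 0, -2, 24, 19, 0, 0, -2, 24, 19, 0, 0, -2, 24, 19, 0, 0, -2, 24, 19, 0, 0, -2, 24, 19, 0]

```text
time: 13.45
tool_pos: [0.6735, 0.2846, 0.1959]
tool_rot: [0.702, -0.083, 0.703, 0.082]
contact_force: [-0.6, -0.0, -1.4]
gripper_width: 0.451
```

Run:
```python
from h import *
rel(.621,.277,.19,13.5+90)
c,im=shot("wrist","w6")
```

```text
t13.4 pos [0.6735 0.2846 0.1959] jaw 103.4 w 0.451 F [-0.6 -0.  -1.4] -> d [ 0.59  0.47 -5.28] twist -0.002 (-0.1 deg) j6 -1.51
```

View pics/w6.png

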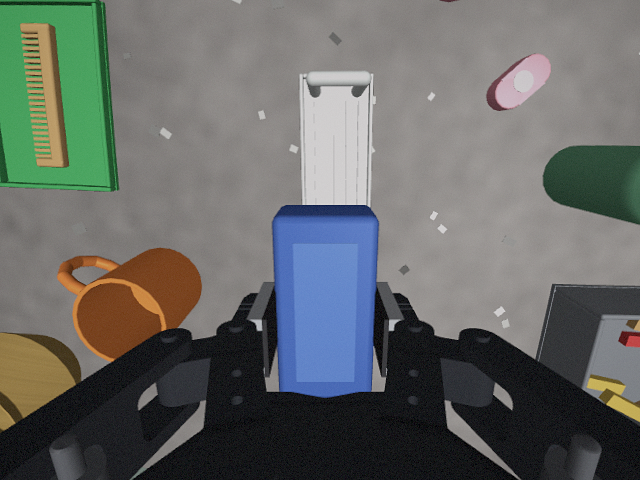

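Run:
```python
from h import *
im=cv2.imread("pics/w6.png"); c=cam("wrist")
cv2.imwrite("pics/w6c.png",cv2.resize(im[55:215,270:400],None,fx=4.5,fy=3.7,interpolation=cv2.INTER_CUBIC))
```

```text
(no output)
```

View pics/w6c.png

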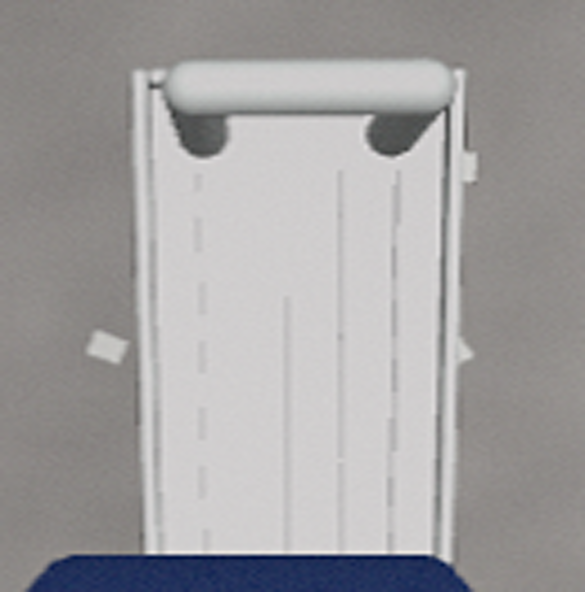

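Run:
```python
from h import *
c=cam("wrist")
p=toplane(c,[[299.3,73.9],[302.4,203.6],[373.8,73.9],[370.7,203.6]],.016)*1000; print(p.round(1))
dl=p[1]-p[0]; dr=p[3]-p[2]; print([np.degrees(np.arctan2(d[1],d[0])).round(2) for d in (dl,dr)], "width",np.hypot(*(p[2]-p[0])))
d=dl/np.hypot(*dl)+dr/np.hypot(*dr); d/=np.hypot(*d); print("yaw",np.degrees(np.arctan2(d[1],d[0])))
print("centre",(p[0]+p[2])/2+71*d)
a=toplane(c,[[339.3,78.2]],.066)*1000; print("arch",a, a+58*d)
# top camera check with pre-image
t=cv2.imread("pics/top0.png"); ct=cam("top")
print("proj", proj(ct,np.array([[*( ((p[0]+p[2])/2+71*d)/1000),.016]])))
```

```text
[[557.9 234.5]
 [663.5 260.6]
 [543.5 294.7]
 [649.1 320.7]]
[np.float64(13.9), np.float64(13.81)] width 61.870847821047846
yaw 13.856967055898803
centre [619.63691297 281.60973788]
arch [[562.45394809 267.82772228]] [[618.76595292 281.7186586 ]]
proj [[187.32964751 212.66416587]]
```

Run:
```python
from h import *
rel(.6193,.2816,.031,13.9+90)
```

```text
t13.5 pos [0.6736 0.2846 0.196 ] jaw 103.4 w 0.453 F [-0.9 -0.1 -1.1] -> d [16.51  0.97 -5.34] twist -0.009 (-0.5 deg) j6 -1.51
```

carry_out:
  moves: [0, 0, 1.0, -3, -0.009, 0, 0, 1.0, -5, -0.009, 0, 3, 1.0, -5.3, -0.009, 0, 6, 1.0, -5.3, -0.009, 0, 6, 1.0, -5.3, -0.009, 0, 6, 1.0, -5.3, -0.009, 0, 6, 1.0, -5.3, -0.009, 0, 6, 1.0, -5.3, -0.009]

```text
time: 14.17
tool_pos: [0.6217, 0.2835, 0.139]
tool_rot: [0.703, -0.086, 0.7, 0.086]
contact_force: [1.4, 0.0, -0.5]
gripper_width: 0.455
```

Run:
```python
from h import *
rel(.6193,.2816,.031,13.9+90);print(status.state()["joint_vel"].round(3))
shot("side","s1"); im=cv2.imread("pics/s1.png"); cv2.imwrite("pics/s1c.png",cv2.resize(im[120:260,220:400],None,fx=4,fy=4))
```

```text
t14.2 pos [0.6217 0.2835 0.139 ] jaw 104.0 w 0.455 F [ 1.4  0.  -0.5] -> d [10.8  -0.13 -0.32] twist 0.001 (0.1 deg) j6 -1.50
[ 0.004 -0.002 -0.008  0.001 -0.004 -0.001]
```

View pics/s1c.png

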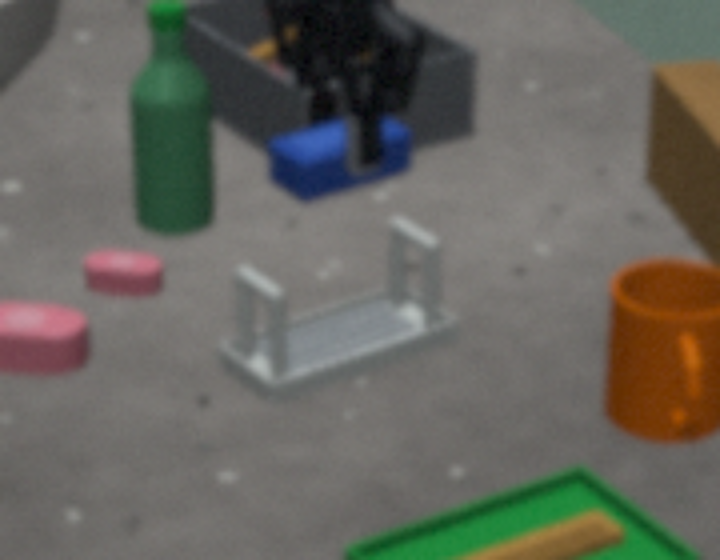

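carry_out:
  moves: [0, 3, -0.1, -0.3, 0, 0, 6, -0.1, -0.3, 0, 0, 8, -0.1, -0.3, 0, 0, 9.5, -0.1, -0.3, 0, 0, 10.3, -0.1, -0.3, 0, 0, 10.8, -0.1, -0.3, 0, 0, 10.8, -0.1, -0.3, 0, 0, 10.8, -0.1, -0.3, 0, 0, 10.8, -0.1, -0.3, 0]

```text
time: 14.97
tool_pos: [0.6192, 0.2823, 0.0306]
tool_rot: [0.703, -0.086, 0.7, 0.086]
contact_force: [-0.4, 0.7, 4.0]
gripper_width: 0.452
```

Run:
```python
from h import *
rel(.6193,.2816,.031,13.9+90)
shot("side","s2"); im=cv2.imread("pics/s2.png"); cv2.imwrite("pics/s2c.png",cv2.resize(im[120:260,220:400],None,fx=4,fy=4))
```

```text
t15.0 pos [0.6192 0.2823 0.0306] jaw 104.0 w 0.452 F [-0.4  0.7  4. ] -> d [-0.04 -0.07 -0.01] twist 0.002 (0.1 deg) j6 -1.50
```

View pics/s2c.png

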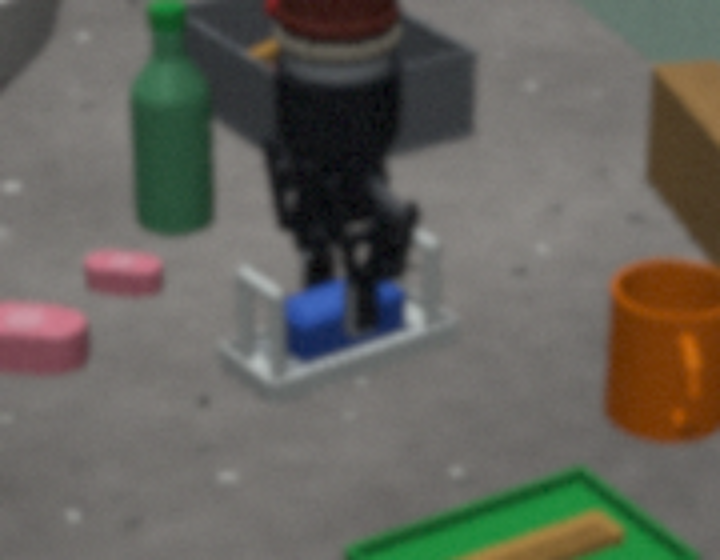

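Seated with light contact; release to 0.65 and rise.

carry_out:
  moves: [0.65, 0, 0, 0, 0, 0.65, 0, 0, 0, 0, 0.65, 0, 0, 0, 0, 0.65, 0, 0, 0, 0, 0.65, -2, 0, 0, 0, 0.65, -5, 0, 0, 0, 0.65, -9, 0, 0, 0, 1, -13, 0, 0, 0, 1, -15, 0, 0, 0, 1, -15, 0, 0, 0, 1, -15, 0, 0, 0, 1, -15, 0, 0, 0]

```text
time: 16.02
tool_pos: [0.6165, 0.2814, 0.1765]
tool_rot: [0.701, -0.086, 0.703, 0.086]
contact_force: [0.2, -0.2, 0.1]
gripper_width: 1.003
```

Run:
```python
from h import *
rel(.4525,-.155,.18,15.2+90)
shot("wrist","w7");
```

```text
t16.0 pos [0.6165 0.2814 0.1765] jaw 104.0 w 1.003 F [ 0.2 -0.2  0.1] -> d [ -0.28 -38.38 -26.47] twist -0.021 (-1.2 deg) j6 -1.50
```

View pics/w7.png

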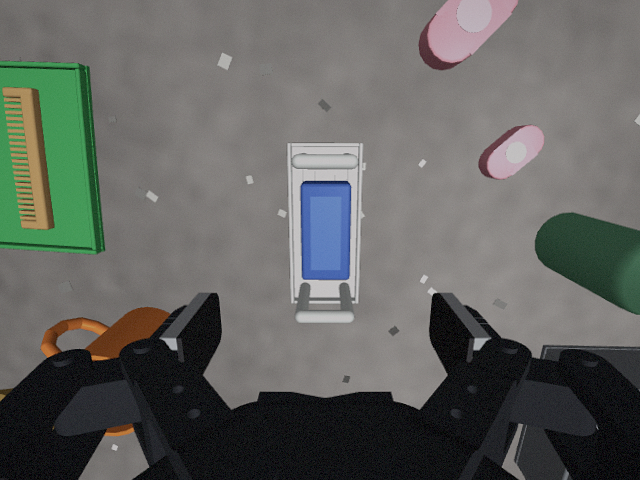

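Run:
```python
from h import *
c=cam("wrist"); im=cv2.imread("pics/w7.png")
cv2.imwrite("pics/w7c.png",cv2.resize(im[135:330,270:380],None,fx=3,fy=3,interpolation=cv2.INTER_CUBIC))
```

```text
(no output)
```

View pics/w7c.png

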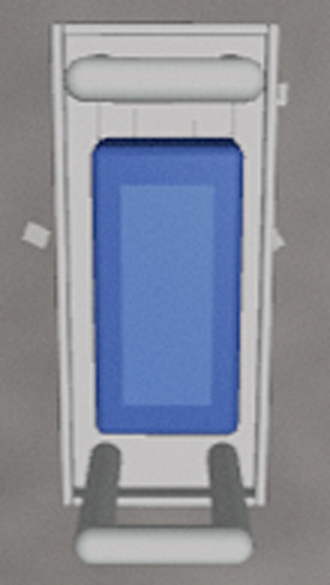

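Run:
```python
from h import *
c=cam("wrist")
p=toplane(c,[[286.7,143.3],[363.3,143.3],[291,302.7],[359,302.7]],.016)*1000
print("rim",p.mean(0), np.hypot(*(p[0]-p[2])),np.hypot(*(p[0]-p[1])),np.hypot(*(p[3]-p[2])))
d=p[2]+p[3]-p[0]-p[1]; print(np.degrees(np.arctan2(d[1],d[0])))
a=toplane(c,[[325.3,161.3],[324.7,316.7]],.066)*1000; d=a[1]-a[0];print("arch",a.mean(0),np.hypot(*d),np.degrees(np.arctan2(d[1],d[0])))
# upper tier from w2 not usable pose; bar
m=masks(cv2.imread("pics/w7.png")[:,:,::-1].copy()); b,_,_=blob(m["blue"],(325,230)); print("bar",rect(c,b,.04))
```

```text
rim [617.73562419 281.07708561] 140.16949548419802 62.09314508940995 61.973526371580526
14.012327283671569
arch [618.1776946  281.17806649] 116.0913710485719 13.798312181009285
bar [615.6 280.8  79.7  38.4  13.9]
```

carry_out:
  moves: [1, 0, -38.4, -26.5, -0.021, 1, 0, -38.4, -26.5, -0.021, 1, 0, -38.4, -26.5, -0.021, 1, 0, -38.4, -26.5, -0.021, 1, 0, -38.4, -26.5, -0.021, 1, 0, -38.4, -26.5, -0.021, 1, 0, -38.4, -26.5, -0.021, 1, 0, -38.4, -26.5, -0.021, 1, 0, -38.4, -26.5, -0.021, 1, 0, -38.4, -26.5, -0.021, 1, 0, -38.4, -26.5, -0.021, 1, 0, -38.4, -26.5, -0.021]

```text
time: 17.07
tool_pos: [0.4501, -0.1588, 0.1759]
tool_rot: [0.7, -0.091, 0.703, 0.092]
contact_force: [-0.3, 0.3, -0.3]
gripper_width: 1.0
```

carry_out:
  moves: [1, 0, 0, 0, 0, 1, 0, 0, 0, 0, 1, 0, 0, 0, 0, 1, 0, 0, 0, 0, 1, 0, 0, 0, 0]

```text
time: 17.48
tool_pos: [0.4535, -0.1537, 0.1778]
tool_rot: [0.701, -0.094, 0.701, 0.095]
contact_force: [0.9, -0.1, -0.5]
gripper_width: 1.0
```

Run:
```python
from h import *
rel(.4525,-.155,.018,15.2+90)
c,im=shot("wrist","w8"); q=proj(c,[[.4525,-.155,.026]])[0].astype(int); print(q)
x0,y0=q-[60,110]; print(x0,y0)
cv2.imwrite("pics/w8c.png",cv2.resize(im[y0:y0+200,x0:x0+120,::-1],None,fx=3,fy=3,interpolation=cv2.INTER_CUBIC))
```

```text
t17.5 pos [ 0.4535 -0.1537  0.1778] jaw 105.3 w 1.000 F [ 0.9 -0.1 -0.5] -> d [15.98 -0.11 -0.12] twist 0.002 (0.1 deg) j6 -2.32
[324 225]
264 115
```

View pics/w8c.png

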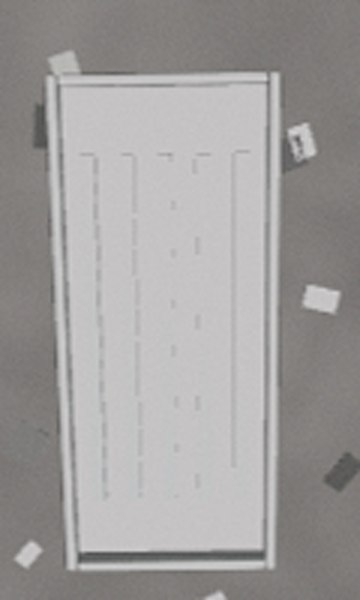

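Run:
```python
from h import *
c=cam("wrist")
q=np.array([[46,75],[281,73],[66,570],[275,569]])/3+[264,115]
p=toplane(c,q,.026)*1000
print("rim",p.mean(0), np.hypot(*(p[0]-p[2])),np.hypot(*(p[0]-p[1])),np.hypot(*(p[3]-p[2])))
d=p[2]+p[3]-p[0]-p[1]; y=np.degrees(np.arctan2(d[1],d[0]));print(y)
x=p.mean(0)/1000; rel(x[0],x[1],.018,y+90)
```

```text
rim [ 454.90501734 -158.48472839] 141.4948563260528 61.68304240335371 62.04925094388604
15.916188418808996
t17.5 pos [ 0.4535 -0.1538  0.178 ] jaw 105.3 w 0.995 F [0.2 0.  0.1] -> d [16.   -0.49  0.02] twist -0.010 (-0.6 deg) j6 -2.32
```

carry_out:
  moves: [1, 4, -0.5, 0, -0.01, 1, 8, -0.5, 0, -0.01, 1, 12, -0.5, 0, -0.01, 1, 15, -0.5, 0, -0.01, 1, 16.4, -0.5, 0, -0.01, 1, 16.4, -0.5, 0, -0.01, 1, 16.4, -0.5, 0, -0.01, 1, 16.4, -0.5, 0, -0.01]

```text
time: 18.2
tool_pos: [0.4558, -0.1602, 0.0158]
tool_rot: [0.701, -0.098, 0.7, 0.097]
contact_force: [0.3, 0.3, -0.1]
gripper_width: 1.004
```

carry_out:
  moves: [0, 0, 0, 0, 0, 0, 0, 0, 0, 0, 0, 0, 0, 0, 0, 0, 0, 0, 0, 0, 0, 0, 0, 0, 0, 0, 0, 0, 0, 0]

```text
time: 18.7
tool_pos: [0.4562, -0.1607, 0.0166]
tool_rot: [0.702, -0.098, 0.699, 0.096]
contact_force: [0.2, 0.9, 6.5]
gripper_width: 0.71
```

Run:
```python
from h import *
rel(.6184,.2813,.20,13.9+90)
```

```text
t18.7 pos [ 0.4562 -0.1607  0.0166] jaw 105.8 w 0.710 F [0.2 0.9 6.5] -> d [-18.36  38.08  27.68] twist 0.033 (1.9 deg) j6 -2.34
```

carry_out:
  moves: [0, -4, 0, 0, 0, 0, -8, 0, 0, 0, 0, -12, 0, 0, 0, 0, -15, 10, 7, 0.033, 0, -15, 38.1, 27.7, 0.033, 0, -15, 38.1, 27.7, 0.033, 0, -15, 38.1, 27.7, 0.033, 0, -15, 38.1, 27.7, 0.033, 0, -15, 38.1, 27.7, 0.033, 0, -15, 38.1, 27.7, 0.033, 0, -15, 38.1, 27.7, 0.033, 0, -15, 38.1, 27.7, 0.033]

```text
time: 19.7
tool_pos: [0.5837, 0.1927, 0.1601]
tool_rot: [0.702, -0.086, 0.702, 0.085]
contact_force: [-0.2, -0.7, -0.3]
gripper_width: 0.706
```

carry_out:
  moves: [0, 0, 0, 0, 0, 0, 0, 0, 0, 0, 0, 0, 0, 0, 0, 0, 0, 0, 0, 0, 0, 0, 0, 0, 0, 0, 0, 0, 0, 0, 0, 0, 0, 0, 0]

```text
time: 20.28
tool_pos: [0.5834, 0.1896, 0.1597]
tool_rot: [0.702, -0.085, 0.702, 0.085]
contact_force: [-0.2, -0.5, -1.5]
gripper_width: 0.705
```

Run:
```python
from h import *
rel(.6184,.2813,.10,13.9+90);print(status.state()["joint_vel"].round(3))
shot("wrist","w9")
```

```text
t20.3 pos [0.5834 0.1896 0.1597] jaw 103.8 w 0.705 F [-0.2 -0.5 -1.5] -> d [5.97 8.07 5.59] twist -0.002 (-0.1 deg) j6 -1.62
[ 0.007  0.003 -0.004 -0.001  0.003  0.001]
```

View pics/w9.png

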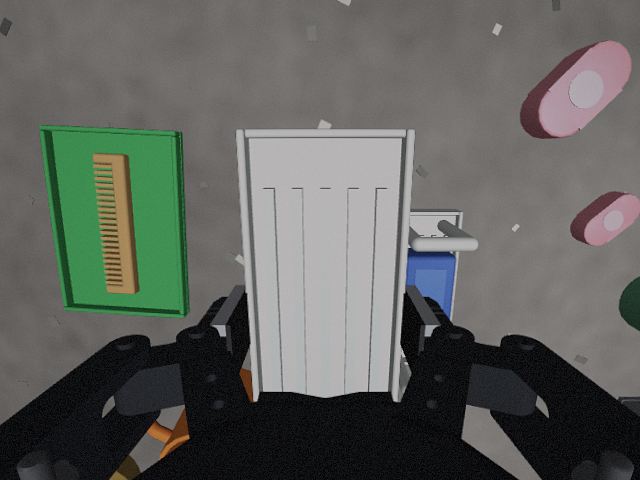

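Run:
```python
from h import *
c=cam("wrist"); s=status.state()
p=toplane(c,[[237,131],[414.5,131]],s["tool_pos"][2]+.0094)*1000; print(np.hypot(*(p[1]-p[0])))
d=p[1]-p[0]; n=np.array([-d[1],d[0]]); n/=np.hypot(*n); print(np.degrees(np.arctan2(n[1],n[0])))
cen=p.mean(0)+71*n; print(cen, s["tool_pos"]*1000, cen-s["tool_pos"][:2]*1000)
```

```text
60.82968144550089
-166.16961209364982
[445.8722948  155.61903186] [583.42749616 189.75081688 159.71934167] [-137.55520136  -34.13178502]
```

carry_out:
  moves: [0, 0, 3, 2, 0, 0, 0, 6, 4, 0, 0, 0, 8.1, 5.6, 0, 0, 0, 8.1, 5.6, 0, 0, 3, 8.1, 5.6, 0, 0, 5.5, 8.1, 5.6, 0, 0, 5.5, 8.1, 5.6, 0, 0, 5.5, 8.1, 5.6, 0, 0, 5.5, 8.1, 5.6, 0, 0, 5.5, 8.1, 5.6, 0, 0, 5.5, 8.1, 5.6, 0]

```text
time: 21.25
tool_pos: [0.6198, 0.2828, 0.1072]
tool_rot: [0.703, -0.085, 0.701, 0.086]
contact_force: [-0.1, -0.4, -1.5]
gripper_width: 0.708
```

Run:
```python
from h import *
rel(.6184,.2813,.0735,13.9+90);print(status.state()["joint_vel"].round(3))
shot("side","s3"); im=cv2.imread("pics/s3.png"); cv2.imwrite("pics/s3c.png",cv2.resize(im[120:260,220:400],None,fx=4,fy=4))
```

```text
t21.2 pos [0.6198 0.2828 0.1072] jaw 103.9 w 0.708 F [-0.1 -0.4 -1.5] -> d [ 3.37 -0.11 -0.18] twist -0.001 (-0.0 deg) j6 -1.49
[ 0.003  0.004  0.004  0.001  0.001 -0.   ]
```

View pics/s3c.png

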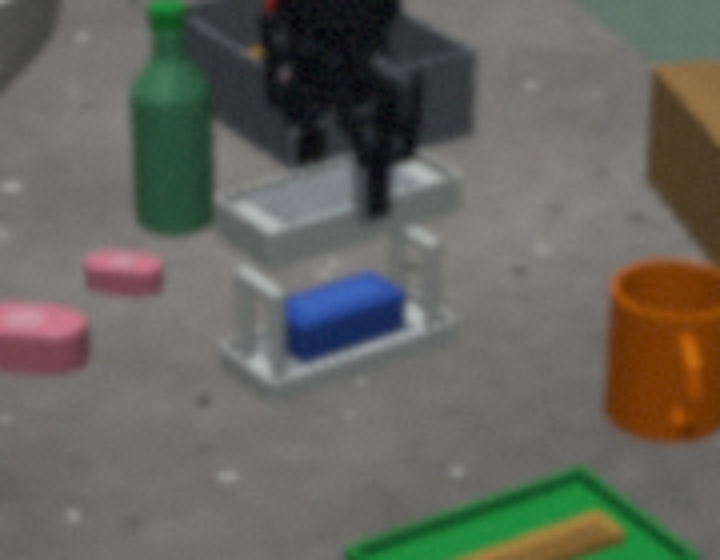

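carry_out:
  moves: [0, 0.5, -0.1, -0.2, 0, 0, 1.2, -0.1, -0.2, 0, 0, 1.8, -0.1, -0.2, 0, 0, 2.3, -0.1, -0.2, 0, 0, 2.8, -0.1, -0.2, 0, 0, 3.2, -0.1, -0.2, 0, 0, 3.4, -0.1, -0.2, 0, 0, 3.4, -0.1, -0.2, 0, 0, 3.4, -0.1, -0.2, 0]

```text
time: 22.05
tool_pos: [0.6165, 0.2812, 0.0735]
tool_rot: [0.701, -0.086, 0.703, 0.085]
contact_force: [-9.5, -2.3, 13.9]
gripper_width: 0.704
```

Run:
```python
from h import *
rel(.6184,.2813,.0735,13.9+90);print(status.state()["joint_vel"].round(3))
shot("side","s4"); im=cv2.imread("pics/s4.png"); cv2.imwrite("pics/s4c.png",cv2.resize(im[120:260,220:400],None,fx=4,fy=4))
```

```text
t22.1 pos [0.6165 0.2812 0.0735] jaw 103.9 w 0.704 F [-9.5 -2.3 13.9] -> d [-0.   -0.03  0.19] twist -0.000 (-0.0 deg) j6 -1.49
[ 0.    -0.     0.001  0.    -0.001 -0.002]
```

View pics/s4c.png

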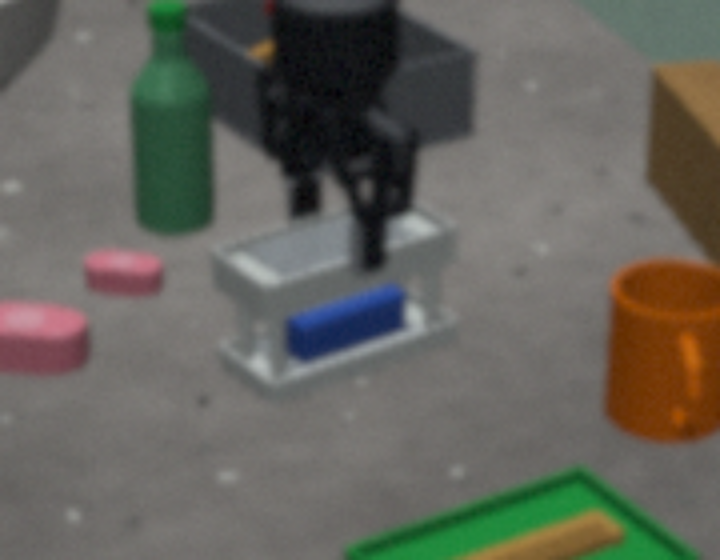

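carry_out:
  moves: [0.85, 0, 0, 0, 0, 0.85, 0, 0, 0, 0, 1, 0, 0, 0, 0, 1, 0, 0, 0, 0, 1, -1, 0, 0, 0, 1, -2, 0, 0, 0, 1, -5, 0, 0, 0, 1, -9, 0, 0, 0, 1, -12, 0, 0, 0, 1, -12, 0, 0, 0, 1, -12, 0, 0, 0, 1, -12, 0, 0, 0]

```text
time: 23.1
tool_pos: [0.6168, 0.2812, 0.1913]
tool_rot: [0.702, -0.085, 0.702, 0.085]
contact_force: [-0.0, -0.2, -0.3]
gripper_width: 0.999
```

Run:
```python
from h import *
rel(.4337,.346,.16,-28.8+90)
shot("side","s5"); im=cv2.imread("pics/s5.png"); cv2.imwrite("pics/s5c.png",cv2.resize(im[120:260,220:400],None,fx=4,fy=4))
c,im=shot("wrist","w10")
```

```text
t23.1 pos [0.6168 0.2812 0.1913] jaw 103.9 w 0.999 F [-0.  -0.2 -0.3] -> d [  3.11  10.68 -16.22] twist 0.745 (42.7 deg) j6 -1.49
```

View pics/s5c.png

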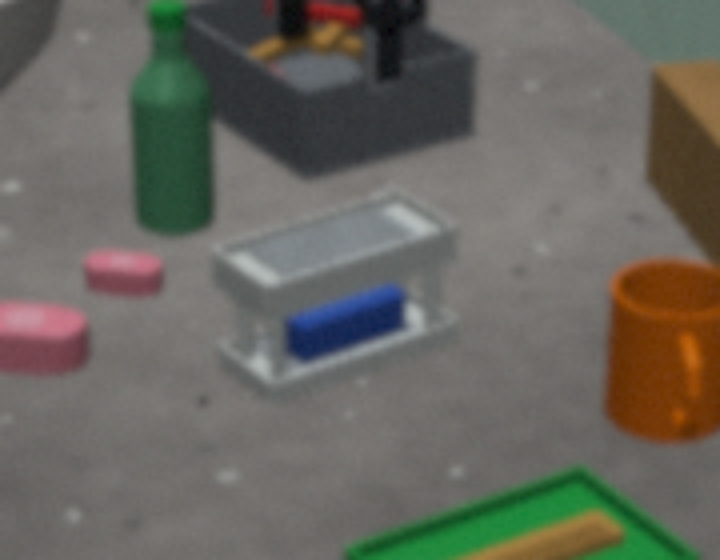

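View pics/w10.png

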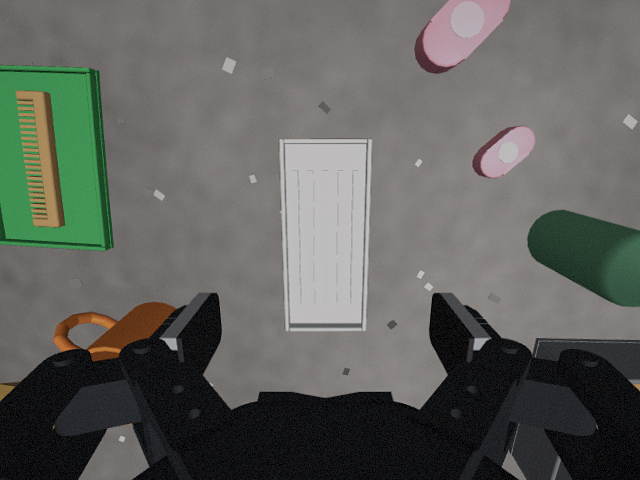

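Run:
```python
from h import *
c=cam("wrist")
p=toplane(c,[[279.5,139],[371.5,139],[286,331],[366,331]],.083)*1000
print("rim",p.mean(0), np.hypot(*(p[0]-p[2])),np.hypot(*(p[0]-p[1])),np.hypot(*(p[3]-p[2])))
d=p[2]+p[3]-p[0]-p[1]; print(np.degrees(np.arctan2(d[1],d[0])))
im=cv2.imread("pics/w10.png")
cv2.imwrite("pics/soapc.png",cv2.resize(im[0:200,400:560],None,fx=3,fy=3))
```

```text
rim [615.72865376 280.86373517] 140.981558455689 60.80744293667019 61.11745124482474
14.074577664524748
```

View pics/soapc.png

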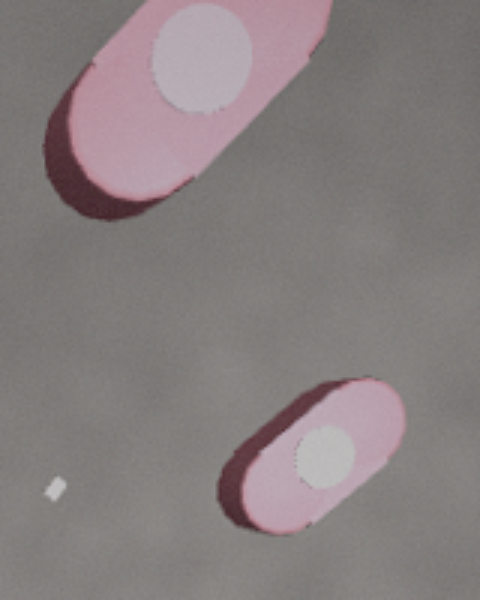

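Pink candidates in that crop: the large soap (467,20) and the small one (507,153). The yellow one is excluded, so the larger pink is the one to take.

carry_out:
  moves: [0.85, 3.1, 10.7, -16.2, 0.745, 0.85, 3.1, 10.7, -16.2, 0.745, 0.85, 3.1, 10.7, -16.2, 0.745, 0.85, 3.1, 10.7, -16.2, 0.745, 0.85, 3.1, 10.7, -16.2, 0.745, 0.85, 3.1, 10.7, -16.2, 0.745, 0.85, 3.1, 10.7, -16.2, 0.745, 0.85, 3.1, 10.7, -16.2, 0.745, 0.85, 3.1, 10.7, -16.2, 0.745, 0.85, 3.1, 10.7, -16.2, 0.745, 0.85, 3.1, 10.7, -16.2, 0.745]

```text
time: 24.12
tool_pos: [0.4346, 0.3459, 0.1596]
tool_rot: [0.685, 0.176, 0.685, -0.176]
contact_force: [-0.7, 0.9, 0.3]
gripper_width: 0.848
```

Run:
```python
from h import *
c,im=shot("wrist","w11"); m=masks(im)
mm=cv2.morphologyEx((m["pink"]|((m["V"]>170)&(m["S"]<30))).astype(np.uint8),cv2.MORPH_CLOSE,np.ones((5,5)))
q=proj(c,[[.4337,.345,.028]])[0]; print(q)
b,a,ce=blob(m["pink"],q); r=rect(c,b,.028); print(a,ce,r)
rel(r[0]/1000,r[1]/1000,.016,r[4]+90)
```

```text
[323.85537077 231.94579146]
3637 [326.39868023 228.19411603] [433.6 347.5  79.3  39.9 -29.8]
t24.2 pos [0.4345 0.3459 0.1596] jaw 61.2 w 0.851 F [-0.4  0.   0.1] -> d [14.36  0.1  -0.16] twist 0.017 (1.0 deg) j6 -0.53
```

View pics/w11.png

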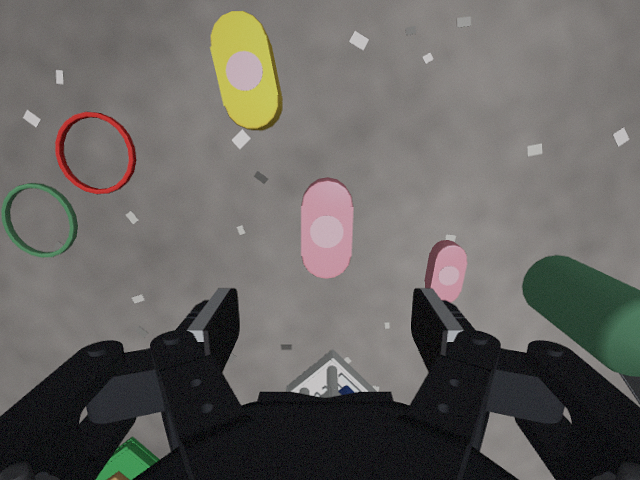

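carry_out:
  moves: [0.7, 4, 0.1, -0.1, 0.017, 0.7, 8, 0.1, -0.1, 0.017, 0.7, 11, 0.1, -0.1, 0.017, 0.7, 13.5, 0.1, -0.1, 0.017, 0.7, 14.4, 0.1, -0.1, 0.017, 0.7, 14.4, 0.1, -0.1, 0.017, 0.7, 14.4, 0.1, -0.1, 0.017, 0, 14.4, 0.1, -0.1, 0.017, 0, 14.4, 0.1, -0.1, 0.017, 0, 14.4, 0.1, -0.1, 0.017, 0, 14.4, 0.1, -0.1, 0.017, 0, 14.4, 0.1, -0.1, 0.017]

```text
time: 25.17
tool_pos: [0.4355, 0.3488, 0.0185]
tool_rot: [0.685, 0.183, 0.682, -0.18]
contact_force: [0.3, -0.7, 6.3]
gripper_width: 0.453
```

carry_out:
  moves: [0, 0, 0, 0, 0, 0, 0, 0, 0, 0, 0, 0, 0, 0, 0]

```text
time: 25.42
tool_pos: [0.4355, 0.3487, 0.0185]
tool_rot: [0.685, 0.183, 0.682, -0.18]
contact_force: [-0.2, -0.1, 7.2]
gripper_width: 0.451
```

Run:
```python
from h import *
rel(.6165,.281,.17,14+90)
```

```text
t25.4 pos [0.4355 0.3487 0.0185] jaw 60.2 w 0.451 F [-0.2 -0.1  7.2] -> d [-15.08   3.18  19.12] twist -0.764 (-43.8 deg) j6 -0.51
```

Lift straight up first, then across and turn.

carry_out:
  moves: [0, -4, 0, 0, 0, 0, -8, 0, 0, 0, 0, -12, 0, 0, -0.1, 0, -15.5, 0, 0, -0.2, 0, -15.5, 3.2, 19.1, -0.764, 0, -15.5, 3.2, 19.1, -0.764, 0, -15.5, 3.2, 19.1, -0.764, 0, -15.5, 3.2, 19.1, -0.764, 0, -15.5, 3.2, 19.1, -0.764, 0, -15.5, 3.2, 19.1, -0.764, 0, -15.5, 3.2, 19.1, -0.764, 0, -15.5, 3.2, 19.1, -0.764]

```text
time: 26.42
tool_pos: [0.6144, 0.2806, 0.1704]
tool_rot: [0.702, -0.086, 0.702, 0.086]
contact_force: [-1.1, 0.2, -1.0]
gripper_width: 0.452
```

carry_out:
  moves: [0, 0, 0, 0, 0, 0, 0, 0, 0, 0, 0, 0, 0, 0, 0, 0, 0, 0, 0, 0, 0, 0, 0, 0, 0]

```text
time: 26.83
tool_pos: [0.6146, 0.2808, 0.1708]
tool_rot: [0.702, -0.086, 0.702, 0.086]
contact_force: [0.2, 0.2, -1.0]
gripper_width: 0.455
```

Run:
```python
from h import *
rel(.6165,.281,.098,14+90);print(status.state()["joint_vel"].round(3))
c,im=shot("wrist","w12")
```

```text
t26.8 pos [0.6146 0.2808 0.1708] jaw 104.0 w 0.455 F [ 0.2  0.2 -1. ] -> d [ 7.28 -0.03  0.19] twist 0.000 (0.0 deg) j6 -1.50
[-0.006  0.005 -0.004 -0.003  0.    -0.001]
```

View pics/w12.png

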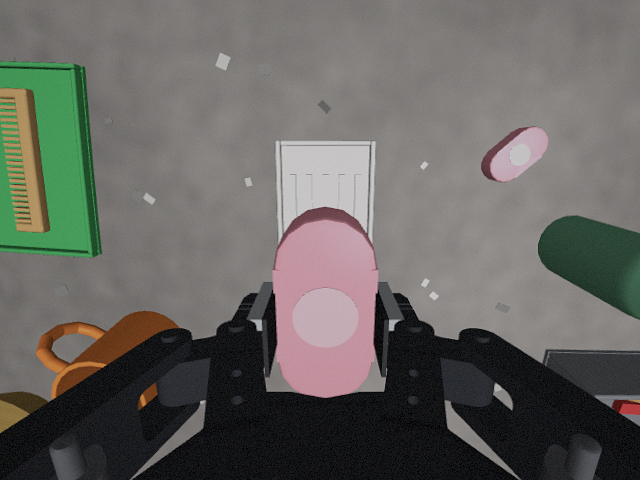

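carry_out:
  moves: [0, 2, 0, 0.2, 0, 0, 4, 0, 0.2, 0, 0, 5.2, 0, 0.2, 0, 0, 6, 0, 0.2, 0, 0, 6.6, 0, 0.2, 0, 0, 7, 0, 0.2, 0, 0, 7.3, 0, 0.2, 0, 0, 7.3, 0, 0.2, 0, 0, 7.3, 0, 0.2, 0, 0, 7.3, 0, 0.2, 0]

```text
time: 27.72
tool_pos: [0.6175, 0.2811, 0.0985]
tool_rot: [0.702, -0.086, 0.701, 0.086]
contact_force: [-0.2, 0.2, -1.3]
gripper_width: 0.449
```

Run:
```python
from h import *
rel(.6165,.281,.0975,14+90)
shot("side","s6"); im=cv2.imread("pics/s6.png"); cv2.imwrite("pics/s6c.png",cv2.resize(im[120:260,220:400],None,fx=4,fy=4))
```

```text
t27.7 pos [0.6175 0.2811 0.0985] jaw 104.0 w 0.449 F [-0.2  0.2 -1.3] -> d [ 0.1   0.01 -0.1 ] twist -0.000 (-0.0 deg) j6 -1.50
```

View pics/s6c.png

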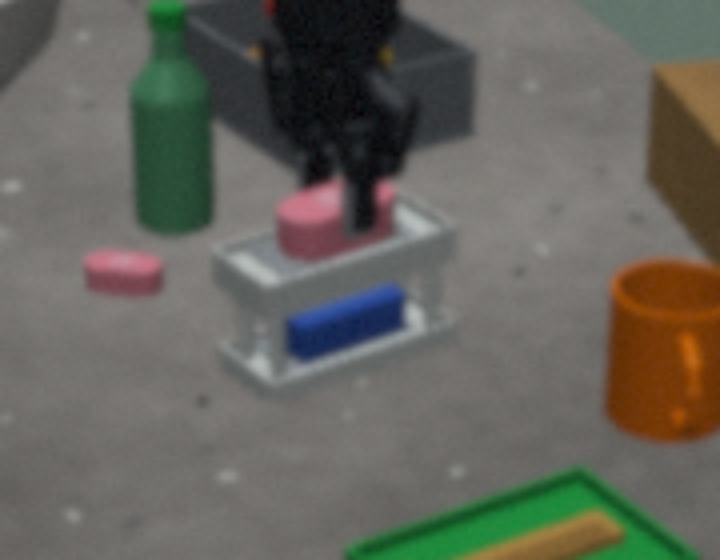

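Almost down (about 1 mm); lower a touch, release, rise.

carry_out:
  moves: [0, 0.1, 0, 0, 0, 0, 0.1, 0, 0, 0, 0.62, 0.1, 0, 0, 0, 0.62, 0.1, 0, 0, 0, 0.62, 0.1, 0, 0, 0, 0.62, -0.5, 0, 0, 0, 0.65, -2, 0, 0, 0, 0.65, -5, 0, 0, 0, 0.65, -9, 0, 0, 0, 0.65, -10, 0, 0, 0, 0.65, -10, 0, 0, 0, 0.65, -10, 0, 0, 0]

```text
time: 28.77
tool_pos: [0.6179, 0.2813, 0.2002]
tool_rot: [0.703, -0.086, 0.7, 0.086]
contact_force: [0.5, -0.2, -0.9]
gripper_width: 0.652
```

Run:
```python
from h import *
rel(.50,.28,.25,14+90)
c,im=shot("wrist","w13"); m=masks(im); b,a,ce=blob(m["pink"],proj(c,[[.617,.281,.107]])[0]); print(rect(c,b,.107))
shot("side","s7"); im=cv2.imread("pics/s7.png"); cv2.imwrite("pics/s7c.png",cv2.resize(im[120:260,220:400],None,fx=4,fy=4))
```

```text
t28.8 pos [0.6179 0.2813 0.2002] jaw 104.0 w 0.652 F [ 0.5 -0.2 -0.9] -> d [ -5.03   2.73 -11.45] twist -0.000 (-0.0 deg) j6 -1.50
[616.3 280.1  78.3  39.3  14.1]
```

View pics/s7c.png

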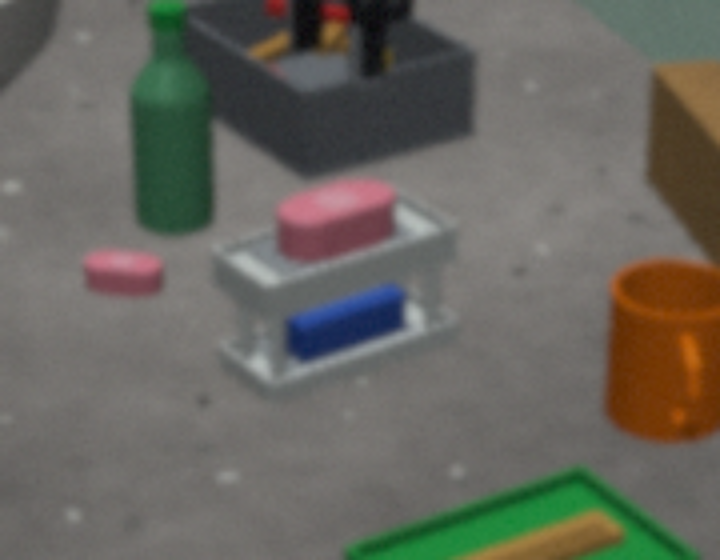

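View pics/w13.png

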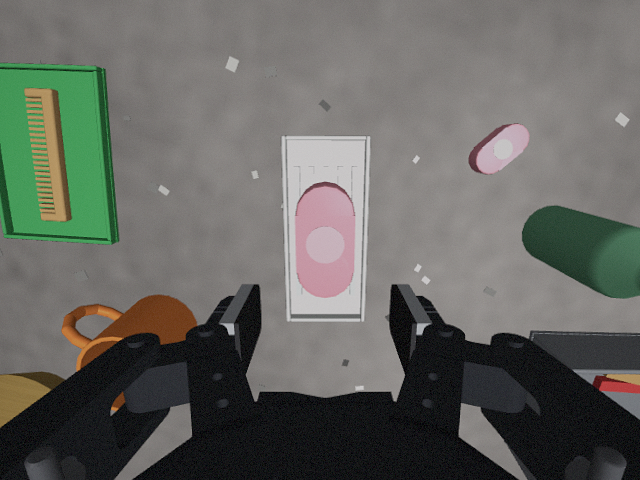

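carry_out:
  moves: [0.65, -5, 4, 0, 0, 0.65, -8, 8, -3, 0, 0.65, -8, 12, -6, 0, 0.65, -8, 16, -10, 0, 0.65, -8, 20, -14, 0, 0.65, -8, 22, -18, 0, 0.65, -8, 22, -18, 0, 0.65, -8, 22, -18, 0, 0.65, -8, 22, -18, 0, 0.65, -8, 22, -18, 0, 0.65, -8, 22, -18, 0, 0.65, -8, 22, -18, 0]

```text
time: 29.87
tool_pos: [0.3899, 0.4502, 0.2764]
tool_rot: [0.701, -0.086, 0.702, 0.085]
contact_force: [0.7, 0.6, -0.2]
gripper_width: 0.649
```

Run:
```python
from h import *
shot("top","t9"); c,im=shot("side","s9"); m=masks(im)
ct=cam("top"); t=cv2.cvtColor(cv2.imread("pics/t9.png"),cv2.COLOR_BGR2RGB); mt=masks(t)
H,S,V=mt["H"],mt["S"],mt["V"]
b,a,ce=blob((H>50)&(H<75)&(S>120),(317,208)); print("tray",rect(ct,b,.014))
b,a,ce=blob((H>8)&(H<28)&(S>70)&(V>110),(316,210)); print("comb",a,rect(ct,b,.014))
b,a,ce=blob(V<95,(470,208)); print("pum",a,ce,toplane(ct,[ce],.03)*1000)
b,a,ce=blob(mt["pink"],(188,213)); print("soap",a,rect(ct,b,.107))
```

```text
tray [623.4  17.5 157.8 107.6  10.2]
comb 478 [623.6  17.6 118.7  23.4  10.3]
pum 617 [472.74230146 208.45380875] [[ 612.60927213 -301.92617354]]
soap 700 [615.6 277.5  80.6  42.6  13.6]
```

View pics/t9.png

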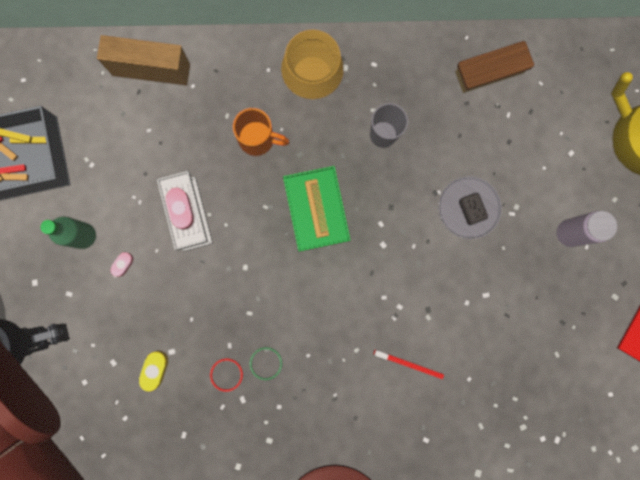

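View pics/s9.png

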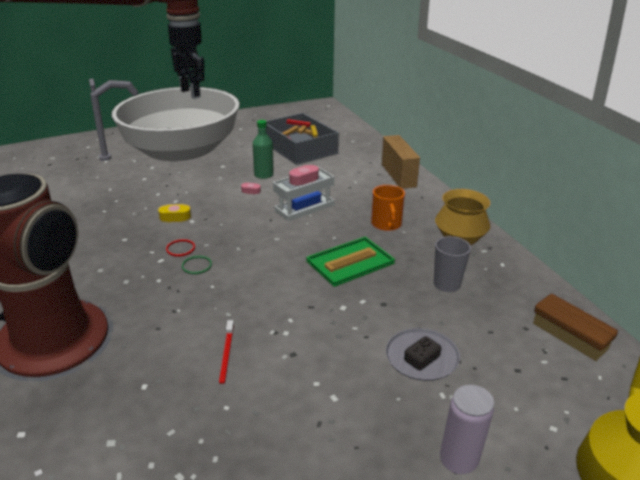

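carry_out:
  moves: [0.65, 0, 0, 0, 0, 0.65, 0, 0, 0, 0, 0.65, 0, 0, 0, 0]

```text
time: 30.22
tool_pos: [0.3896, 0.4506, 0.2775]
tool_rot: [0.702, -0.086, 0.702, 0.086]
contact_force: [-0.7, -0.7, -1.2]
gripper_width: 0.65
```

```bash
python3 -c "
from plant import workorder; print(workorder.job_done())"
```

```text
the job is handed in; nothing more can be done
None
```

All five pieces are in place, and I handed the job in at about 30 s. In order, I placed the comb, pumice, laundry bar, upper tier and large pink soap. The small pink soap and the yellow one were left alone.

What the last checks showed:
- **Comb:** within 1 mm of the green tray's centre in the top view, lying flat.
- **Pumice:** about 3 mm from the saucer's centre, flat.
- **Laundry bar:** about 3 mm from the lower tier's centre when last seen from above. It is still flat in the side view.
- **Upper tier:** level and fully down on the arches by the side view. It is 2–3 mm from the lower tier's centre and parallel to it to within about 0.2°.
- **Bath soap:** about 1 mm from the upper tier's centre in the wrist view. The top view put it about 3.5 mm off in y. Both are well inside the 20 mm allowed.
- **Mug and tumbler:** standing in the same places in the pictures.

While seating the upper tier I read about 10 N sideways and 14 N upward. That is probably light contact with an arch, and it went away on release. I judged heights from gripper height and the side view, and did not measure them to the millimetre.

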